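# Close and latch the analyser lid

## Robot

A 6-joint arm with a two-finger parallel gripper is mounted at the origin on the work surface. World frame = base frame: x ahead of the robot, y to its left, z up, the work surface at z = 0. Lengths are in m, angles in rad, forces in N, time in s.
With the tool pointing down it reaches from about 0.35 to 0.925 m from the base axis. Payload 6.4 kg.
Tool frame: the origin (TCP) lies midway between the tips of the shut fingers; the grasp point (between the pads) lies 19 mm behind it; z points along the fingers, y is the line along which they close (so a half turn about z gives the same grasp; the last joint's range is limited). The gripper opens to 94 mm and grips with 3 to 60 N. Pads are 16 mm wide; open, the fingers measure 119 mm over their backs; the gripper's body (75 mm by 177 mm) begins 78 mm behind the grasp point.
Start: joints at [-1.358, 0.245, 1.558, -0, 1.339, -0.174], TCP at [0.245, -0.602, 0.205] pointing down, gripper open.
Joint ranges: [-3.13, 3.13], [-1.02, 2.26], [0.13, 2.54], [-0.95, 4.09], [0.21, 2.88], [-2.74, 2.74]. Speed limits (rad/s): [2.57, 2.57, 3.14, 3.14, 3.14, 3.14].

## Interface

Orientations are given as [roll, pitch, yaw] about the fixed x, y, z axes, in that order (R = Rz(yaw) Ry(pitch) Rx(roll)).
In Python, from station import ctrl gives the robot as it stands. The module is installed in compiled form; this text tells all that it offers.
- The arm moves only by the tool move_arm, never from a script. Its argument "plan" is a list of rows, each an object of numbers: "dx", "dy", "dz": the shift along the tool's x, y, z normalised to -1 to 1, where 1 is 0.8 m; "yaw": the turn about the tool's z normalised to -1 to 1, where 1 is 180 degrees; "hand": the finger opening in mm, from 0 to 94. In form: [{"dx": .., "dy": .., "dz": .., "yaw": .., "hand": ..}, ...]. A call has exactly 10 rows; each row is the pose to reach, as a shift and turn from the pose commanded when the call began, along the tool's axes at that moment, turning the shorter way round; what a row does not reach only later rows make up. A row lasts 1/8 s, in which the tool goes at most 62.5 mm and 10.7 degrees, less where a joint would pass 70% of its speed; a pose out of reach is approached as far as the arm can. A call with a number of a shift or a turn outside -1 to 1 is refused whole. A call with a gripper value outside its range is refused whole. The fingers move at their own pace and stop on an object; the grip force is fixed at half the most. Time passes only in rows, so rows that repeat a pose let the fingers close, or fill a call up. It gives the time, the measured TCP pose, the force, the opening and the grip force at its end, in the units of the state.
- ctrl.get_state(): the state, without advancing time (a new reading comes with each control period).
- ctrl.capture(name): name is "scene" or "top" or "wrist"; returns the picture (400x640x3 uint8, red, green, blue); there is no depth.
- ctrl.camera_model(name): a dict with "fx", "fy", "cx", "cy" (pixels), "R" (3x3) and "t" (3): a world point X has camera coordinates R X + t. Camera axes: x right, y down, z forward; pixel columns grow to the right and rows downward; lengths in m; the calibration is good to about 2 mm. A picture is of the moment at which its call begins: read the wrist's pose just before it. camera_model takes no time and is no camera call; for the wrist camera it gives the pose at the moment of the call.
- ctrl.hand_in(): hands the job in; it is judged then, once.
Trained networks look in the newest picture that a camera, given by its name, has taken for a name from the list of things; names that differ only in an ending like _2 or _b are one class to them, and where a whole thing is asked for, a point or a joint stands for the part that bears it (a point fixed in the world has none). Each returns a list of dicts, best first, with "conf" (0 to 1); they miss things now and then, are a little off and sometimes report something else, mostly with a low value. They report only what shows in the picture. A call takes as long as a camera call.
- ctrl.silhouettes(name, camera): "mask" (400x640 bool, what is visible of it) and "centre" ([column, row] in pixels, amid what is visible of it).
The state is a dict: "t": time; "joint_positions": joint angles; "joint_velocities": joint speeds; "joint_torque": joint torques, N m; "position": TCP position; "tool_rot": TCP orientation; "force": force on the tool from outside, world axes, zero at the start; "torque": the same for the moment, N m; "width": finger opening in m; "grip_force": force on a finger pad.
Only numpy, scipy, OpenCV 4.12 (cv2) and the standard library are available. Lean on these libraries where they do the work, as an engineer would, in place of code of your own. Each camera call takes 0.05 s, during which the arm holds its last target. There are 200 camera calls.

## Task

Shut the analyser's sample chamber: with the fingertips press its open lid fully down, and then push the hold-down latch (the lever with the crossbar and claw) over past its centre, away from the robot, so that it snaps into locked with its claw on the lid. Only push: do not lift the lid further, do not flip the ball-ended vent lever beside the latch, do not flip the latch before the lid is down, and leave the jar, dish and case where they stand.

Things in the scene. Friction and masses are not known exactly. Their poses are not given: they have to be found in the camera images.
- analyser: Bench analyser, fixed: white housing with blue flanks, 350 mm deep (x -170 to +180 mm) x 340 mm wide x 100 mm high. Origin under its middle, on the bench; x points from its lever side (near the robot) to its hinge side, y to its left, z up. Yaw within 0.25 rad of the robot's frame. Its flat deck is 100 mm above the bench; a black display plinth on the rear deck (x 105 to 175, y 15 to 125 mm) stands 12 mm higher.
- lid (a joint): Angle of the white chamber lid, rad: 0 is shut (flat on the deck), grows as the front edge rises; starts 0.5 to 0.9. The lid is a plate 155 mm (hinge to front edge) x 230 mm wide x 14 mm thick; its stiff hinge holds any angle, and pressing it down near the front edge takes 1 to 5 N.
- lid_hinge (a point): Middle of the lid's hinge axis, which runs along the analyser's y; on the lid's underside, at deck height, 90 mm behind the analyser's origin (its +x). Turns with the lid: its x axis points from the front edge to the hinge, its z axis out of the lid's upper face.
- lid_edge (a point): Middle of the lid's front edge, on its upper face (155 mm from the hinge axis; when shut it lies 65 mm in front of the analyser's origin and 114 mm above the bench).
- latch (a joint): Angle of the hold-down latch lever, rad: 0 is open, where its handle leans 0.61 rad from upright towards the robot (analyser's -x); 1.22 is locked, where it leans 0.61 rad the other way, over the lid, with its claw level on the lid. An over-centre spring drives it away from the middle (0.61) to either end; starting it takes about 5 N at the crossbar, and once past the middle it snaps over by itself.
- latch_bar (a point): Middle of the latch's black crossbar (50 mm long along the analyser's y, 14 mm thick) on an 11 mm steel stalk. The latch pivots about a level axis along the analyser's y, 28 mm above the deck; the crossbar is 85 mm from the pivot. It also has a 58 mm steel claw with a rubber foot on the lid side of the stalk.
- latch_pivot (a point): Middle of the latch's pivot pin, between steel cheeks (36 mm wide, up to 9 mm above the pin), 128 mm above the bench, 105 mm in front of the analyser's origin and 55 to 85 mm left or right of its middle. Fixed to the analyser. The latch and the vent lever can be on either side.
- vent (a joint): Angle of the vent lever, rad: same base, spring and range as the latch; starts at 0, leaning to the robot, and is to stay there.
- vent_ball (a point): Middle of the vent lever's black ball (26 mm across) on a plain 11 mm stalk without crossbar or claw. The lever pivots about a level axis along the analyser's y, 28 mm above the deck; the ball is 85 mm from the pivot, and stands on the other half of the front deck from the latch.
- jar: Loose sample jar, 48 mm across, 60 mm high, on the bench near the analyser's front left corner. Origin under its middle.
- dish: Loose white dish, 90 mm across, 14 mm high, on the bench to the right of the analyser. Origin under its middle.
- case: Loose red slide case, 120 x 80 x 45 mm high, on the bench to the left of the analyser. Origin under its middle.

How it is judged:
By the outcome, as a careful person would: the job done as asked, in the order asked, and still so for the second after the job is handed in, with the robot touching nothing.
It also fails if it takes over 42 s, if anything falls off the work surface, if the arm or the gripper's body presses on something with over 40 N, if the wrist force passes 120 N, or if a joint passes its speed limit or range.

## Working session

There is one attempt and no reset: what is moved stays moved. The work goes in short steps, Python scripts to look and compute and a tool call to move; the robot and the scene stay as the last step left them, time stands still between calls to the robot, and variables do not carry over. Pictures are saved under pics/ and viewed, at most 10 in all, crops included, and the job is handed in when it is done.

Besides the shell and the picture viewer there is one more tool, called after "Emit:" as a command line: name --argument value ..., lists and objects as JSON in quotes. move_arm: Moves the arm, as the interface text tells. Its arguments: {"type":"object","properties":{"plan":{"type":"array","items":{"type":"object","properties":{"dx":{"type":"number","minimum":-1,"maximum":1},"dy":{"type":"number","minimum":-1,"maximum":1},"dz":{"type":"number","minimum":-1,"maximum":1},"yaw":{"type":"number","minimum":-1,"maximum":1},"hand":{"type":"number"}}}}},"required":["plan"]}

```bash
mkdir -p pics; cat > h.py <<'E'
from station import ctrl
import numpy as np, cv2
def shot(c,n):
    im=ctrl.capture(c); cv2.imwrite(f'pics/{n}.png',im[:,:,::-1]); return im
def sil(c,names):
    for n in names:
        for d in ctrl.silhouettes(n,c)[:2]:
            print(c,n,round(d['conf'],2),np.round(d['centre'],1),int(d['mask'].sum()))
def ray(c,px):
    m=ctrl.camera_model(c);R=np.array(m['R']);t=np.array(m['t'])
    d=R.T@np.array([(px[0]-m['cx'])/m['fx'],(px[1]-m['cy'])/m['fy'],1]);return -R.T@t,d
def atz(c,px,z):
    o,d=ray(c,px);return o+d*(z-o[2])/d[2]
def proj(c,X):
    m=ctrl.camera_model(c);q=np.array(m['R'])@np.array(X)+np.array(m['t']);return q[0]/q[2]*m['fx']+m['cx'],q[1]/q[2]*m['fy']+m['cy']
E
python3 - <<'E'
from h import *
print({k:np.round(v,3) for k,v in ctrl.get_state().items()})
a=shot('scene','s0');b=shot('top','t0')
cv2.imwrite('pics/st.png',np.vstack([a,b])[:,:,::-1]) 
sil('top',['latch_bar','vent_ball','lid','analyser','jar','dish','case'])
sil('scene',['latch_bar','vent_ball','lid'])
for c in('top','scene'):
  m=ctrl.camera_model(c);print(c,m['fx'],np.round(-np.array(m['R']).T@m['t'],3),np.round(m['R'],2).tolist())
E
```

```text
{'t': np.float64(0.0), 'joint_positions': array([-1.358,  0.246,  1.559, -0.   ,  1.339, -0.174]), 'joint_velocities': array([-0.   , -0.   , -0.   ,  0.001, -0.001,  0.   ]), 'joint_torque': array([ 2.0000e-03, -4.1584e+01, -3.1461e+01,  6.9000e-02,  3.3000e-02,
       -0.0000e+00]), 'position': array([ 0.245, -0.601,  0.204]), 'tool_rot': array([-3.14 , -0.   ,  0.387]), 'force': array([ 0.479,  0.851, -0.073]), 'torque': array([0.042, 0.016, 0.055]), 'grip_force': np.float64(0.0), 'width': np.float64(0.094)}
top latch_bar 0.68 [370.4 248.5] 390
top vent_ball 0.63 [428.6 234.8] 257
top lid 0.86 [379.8 172. ] 4534
top analyser 0.85 [380.3 184.4] 17622
top analyser 0.41 [276.7 226.7] 1428
top jar 0.66 [356.5 278.4] 258
top dish 0.64 [474.6 190.4] 841
top case 0.88 [279.8 227.2] 1512
scene latch_bar 0.58 [332.9 164.6] 421
scene vent_ball 0.52 [301.1 135.5] 151
scene vent_ball 0.25 [272.2 186. ] 4747
scene lid 0.87 [271.1 185. ] 4673
top 421.57899889045154 [0.479 0.059 1.147] [[0.0, -1.0, -0.01], [-0.99, -0.0, -0.11], [0.11, 0.01, -0.99]]
scene 446.4508349878724 [1.066 0.761 0.775] [[-0.83, 0.56, 0.0], [0.33, 0.5, -0.8], [-0.45, -0.66, -0.6]]
```

View pics/t0.png

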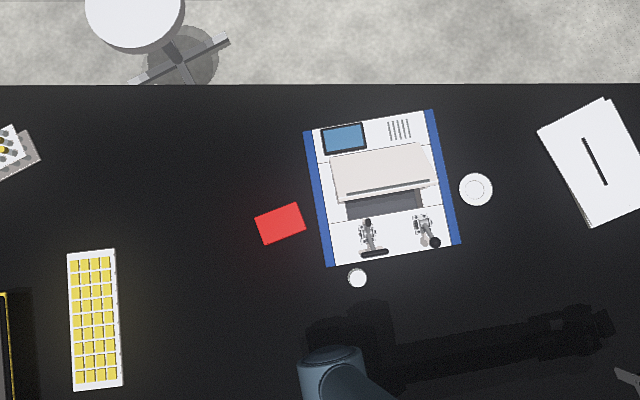

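View pics/s0.png

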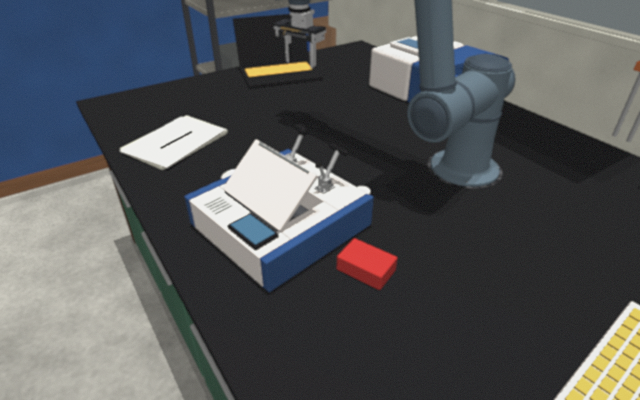

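The top view shows the analyser yawed slightly left. Its deck corners are near (329,266), (461,243), (432,109) and (303,131). The latch crossbar is on the left at about (374,252) and the vent ball is on the right at about (434,242). The lid is open, with its front edge around (345–438, 185–200). The scene view agrees.

```bash
python3 - <<'E'
from h import *
from scipy.optimize import least_squares
px=[(329,266),(461,243),(432,109),(303,131)]
W=[atz('top',p,.1) for p in px]
print(np.round(W,3).tolist())
L=[(-.17,.17),(-.17,-.17),(.18,-.17),(.18,.17)]
pts=[(W[i][:2],L[i]) for i in range(4)]
def T(p,l):
    c,s=np.cos(p[2]),np.sin(p[2]);return np.array([p[0]+c*l[0]-s*l[1],p[1]+s*l[0]+c*l[1]])
r=least_squares(lambda p:np.concatenate([T(p,l)-w for w,l in pts]),[.6,0,.1])
p=r.x;print('pose',p.round(4),'res',r.fun.round(3))
z=.128+.085*np.cos(.61)
inv=lambda w:(np.array([[np.cos(p[2]),np.sin(p[2])],[-np.sin(p[2]),np.cos(p[2])]])@(w[:2]-p[:2])).round(4)
print('bar',inv(atz('top',(374,252),z)),'ball',inv(atz('top',(434,242),z)))
# lid angle from mask overlap in both cams
from itertools import product
ms={c:ctrl.silhouettes('lid',c)[0]['mask'] for c in('top','scene')}
np.save('lid.npy',p)
for a in np.arange(.4,1.0,.05):
  out=[]
  for c in ms:
    q=[]
    for u,y,h in product((0,.155),(-.115,.115),(0,.014)):
      lx=.09-u*np.cos(a)+h*np.sin(a)*1; lz=.1+u*np.sin(a)+h*np.cos(a)
      xy=T(p,(lx,y)); q.append(proj(c,(*xy,lz)))
    m=np.zeros((400,640),np.uint8);cv2.fillConvexPoly(m,cv2.convexHull(np.array(q,np.float32)).astype(np.int32),1)
    out.append((m.astype(bool)&ms[c]).sum()/(m.astype(bool)|ms[c]).sum())
  print(round(a,2),np.round(out,3))
E
```

```text
[[0.442, 0.056, 0.1], [0.5, -0.269, 0.1], [0.84, -0.207, 0.1], [0.783, 0.122, 0.1]]
pose [ 0.6363 -0.0754  0.1803] res [-0.004  0.006  0.    -0.004  0.004 -0.003  0.     0.002]
bar [-0.151  0.059] ball [-0.1529 -0.0769]
0.4 [0.753 0.842]
0.45 [0.776 0.864]
0.5 [0.806 0.895]
0.55 [0.843 0.914]
0.6 [0.878 0.917]
0.65 [0.906 0.914]
0.7 [0.948 0.905]
0.75 [0.923 0.883]
0.8 [0.856 0.866]
0.85 [0.785 0.836]
0.9 [0.717 0.829]
0.95 [0.652 0.805]
```

```bash
cat >> h.py <<'E'
from scipy.spatial.transform import Rotation as Ro
P=np.load('lid.npy')
def T(l):
    c,s=np.cos(P[2]),np.sin(P[2]);return np.array([P[0]+c*l[0]-s*l[1],P[1]+s*l[0]+c*l[1]])
def go(*targets):
    s=ctrl.get_state();R=Ro.from_euler('xyz',s['tool_rot'])
    print('t',s['t'],'pos',s['position'].round(4),'F',s['force'].round(1),'w',s['width'],'rot',s['tool_rot'].round(3))
    for l in targets:
        w=np.array([*T(l),l[2]]);d=R.inv().apply(w-s['position'])/.8
        Rt=Ro.from_euler('xyz',[np.pi,0,P[2]]);y=(R.inv()*Rt).as_rotvec()[2]/np.pi
        print(l,w.round(3),'d',d.round(4),'yaw',round(y,4))
E
python3 -c "
from h import *
go((-.005,-.01,.3))"
```

```text
t 0.7 pos [ 0.2452 -0.602   0.2055] F [-0.7 -0.4  1.3] w 0.09401867711386594 rot [-3.142  0.     0.387]
(-0.005, -0.01, 0.3) [ 0.633 -0.086  0.3  ] d [ 0.6924 -0.4142 -0.1182] yaw 0.0657
```

Emit:
move_arm --plan '[{"dx":0,"dy":0,"dz":-0.07,"yaw":0,"hand":0},{"dx":0.06,"dy":-0.036,"dz":-0.118,"yaw":0.03,"hand":0},{"dx":0.692,"dy":-0.414,"dz":-0.118,"yaw":0.066,"hand":0},{"dx":0.692,"dy":-0.414,"dz":-0.118,"yaw":0.066,"hand":0},{"dx":0.692,"dy":-0.414,"dz":-0.118,"yaw":0.066,"hand":0},{"dx":0.692,"dy":-0.414,"dz":-0.118,"yaw":0.066,"hand":0},{"dx":0.692,"dy":-0.414,"dz":-0.118,"yaw":0.066,"hand":0},{"dx":0.692,"dy":-0.414,"dz":-0.118,"yaw":0.066,"hand":0},{"dx":0.692,"dy":-0.414,"dz":-0.118,"yaw":0.066,"hand":0},{"dx":0.692,"dy":-0.414,"dz":-0.118,"yaw":0.066,"hand":0}]'

```text
t: 1.95
position: [0.5777, -0.1594, 0.2997]
tool_rot: [3.141, -0.001, 0.179]
force: [0.6, 0.0, -0.2]
width: 0.0008
grip_force: 0.0
```

Emit:
move_arm --plan '[{"dx":0,"dy":0,"dz":0,"yaw":0,"hand":0},{"dx":0,"dy":0,"dz":0,"yaw":0,"hand":0},{"dx":0,"dy":0,"dz":0,"yaw":0,"hand":0},{"dx":0,"dy":0,"dz":0,"yaw":0,"hand":0},{"dx":0,"dy":0,"dz":0,"yaw":0,"hand":0},{"dx":0,"dy":0,"dz":0,"yaw":0,"hand":0},{"dx":0,"dy":0,"dz":0,"yaw":0,"hand":0},{"dx":0,"dy":0,"dz":0,"yaw":0,"hand":0},{"dx":0,"dy":0,"dz":0,"yaw":0,"hand":0},{"dx":0,"dy":0,"dz":0,"yaw":0,"hand":0}]'

```text
t: 3.2
position: [0.5767, -0.1612, 0.2994]
tool_rot: [-3.142, -0.0, 0.18]
force: [0.2, 0.6, -0.2]
width: 0.0002
grip_force: 0.0
```

```bash
python3 -c "
from h import *
shot('wrist','w0')
pts=[]
for a in (.68,.5,.3,.15,0): pts.append((.09-.135*np.cos(a)+.014*np.sin(a),-.01,.1+.135*np.sin(a)+.014*np.cos(a)))
go((-.005,-.01,.3),*pts)
z=.128+.085*np.cos(.61)
for c in ('wrist',):
  for l in ((-.154,.057,z),(-.154,-.077,z),(-.0217,.115,.208),(-.0217,-.115,.208)): print(c,l,np.round(proj(c,[*T(l),l[2]]),0))
"
```

```text
t 3.25 pos [ 0.5767 -0.1611  0.2994] F [0.3 0.1 0.2] w 0.0005266109492224196 rot [-3.142 -0.     0.18 ]
(-0.005, -0.01, 0.3) [ 0.633 -0.086  0.3  ] d [ 0.0861 -0.0797 -0.0008] yaw -0.0002
(np.float64(-0.006169214695116715), -0.01, np.float64(0.19577307630500626)) [ 0.632 -0.086  0.196] d [ 0.0847 -0.0796  0.1295] yaw -0.0002
(np.float64(-0.02176168831474149), -0.01, np.float64(0.17700860357803264)) [ 0.617 -0.089  0.177] d [ 0.0652 -0.0796  0.153 ] yaw -0.0002
(np.float64(-0.03483314313869808), -0.01, np.float64(0.15326993874703934)) [ 0.604 -0.091  0.153] d [ 0.0489 -0.0796  0.1826] yaw -0.0002
(np.float64(-0.04139196166673531), -0.01, np.float64(0.1340169429750405)) [ 0.597 -0.093  0.134] d [ 0.0407 -0.0796  0.2067] yaw -0.0002
(np.float64(-0.04500000000000001), -0.01, np.float64(0.114)) [ 0.594 -0.093  0.114] d [ 0.0361 -0.0796  0.2317] yaw -0.0002
wrist (-0.154, 0.057, np.float64(0.19767008151686577)) [186. 275.]
wrist (-0.154, -0.077, np.float64(0.19767008151686577)) [315. 275.]
wrist (-0.0217, 0.115, 0.208) [ 97. 148.]
wrist (-0.0217, -0.115, 0.208) [359. 148.]
```

View pics/w0.png

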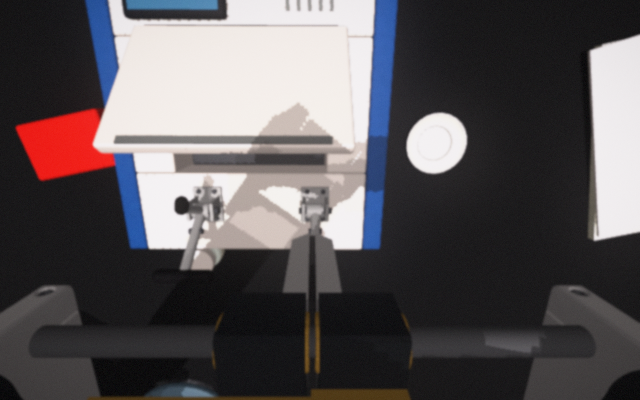

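The wrist view matches the predictions: crossbar near (184,274) and lid front edge at row 148. Next I'll move above the lid and press down along its arc.

Emit:
move_arm --plan '[{"dx":0.086,"dy":-0.08,"dz":0,"yaw":0,"hand":0},{"dx":0.086,"dy":-0.08,"dz":0,"yaw":0,"hand":0},{"dx":0.085,"dy":-0.08,"dz":0.05,"yaw":0,"hand":0},{"dx":0.085,"dy":-0.08,"dz":0.1,"yaw":0,"hand":0},{"dx":0.085,"dy":-0.08,"dz":0.12,"yaw":0,"hand":0},{"dx":0.08,"dy":-0.08,"dz":0.135,"yaw":0,"hand":0},{"dx":0.073,"dy":-0.08,"dz":0.144,"yaw":0,"hand":0},{"dx":0.065,"dy":-0.08,"dz":0.153,"yaw":0,"hand":0},{"dx":0.06,"dy":-0.08,"dz":0.163,"yaw":0,"hand":0},{"dx":0.054,"dy":-0.08,"dz":0.173,"yaw":0,"hand":0}]'

```text
t: 4.5
position: [0.6076, -0.0909, 0.1609]
tool_rot: [3.141, -0.001, 0.179]
force: [1.4, -0.6, 1.5]
width: 0.0005
grip_force: 0.7
```

```bash
python3 -c "
from h import *
go((-.0348,-.01,.153),(-.0414,-.01,.134),(-.045,-.01,.114),(-.045,-.01,.112))
"
```

```text
t 4.5 pos [ 0.6076 -0.0909  0.1609] F [ 1.4 -0.6  1.5] w 0.0005102787351666968 rot [ 3.141e+00 -1.000e-03  1.790e-01]
(-0.0348, -0.01, 0.153) [ 0.604 -0.091  0.153] d [-0.0048 -0.0001  0.0099] yaw -0.0003
(-0.0414, -0.01, 0.134) [ 0.597 -0.093  0.134] d [-0.013  -0.0001  0.0336] yaw -0.0003
(-0.045, -0.01, 0.114) [ 0.594 -0.093  0.114] d [-0.0176 -0.0001  0.0586] yaw -0.0003
(-0.045, -0.01, 0.112) [ 0.594 -0.093  0.112] d [-0.0176 -0.0001  0.0611] yaw -0.0003
```

Emit:
move_arm --plan '[{"dx":-0.003,"dy":0,"dz":0.007,"yaw":0,"hand":0},{"dx":-0.006,"dy":0,"dz":0.015,"yaw":0,"hand":0},{"dx":-0.009,"dy":0,"dz":0.023,"yaw":0,"hand":0},{"dx":-0.012,"dy":0,"dz":0.031,"yaw":0,"hand":0},{"dx":-0.014,"dy":0,"dz":0.039,"yaw":0,"hand":0},{"dx":-0.016,"dy":0,"dz":0.047,"yaw":0,"hand":0},{"dx":-0.017,"dy":0,"dz":0.053,"yaw":0,"hand":0},{"dx":-0.017,"dy":0,"dz":0.058,"yaw":0,"hand":0},{"dx":-0.017,"dy":0,"dz":0.06,"yaw":0,"hand":0},{"dx":-0.017,"dy":0,"dz":0.061,"yaw":0,"hand":0}]'

```text
t: 5.75
position: [0.594, -0.0929, 0.1141]
tool_rot: [-3.141, 0.002, 0.18]
force: [-7.2, 2.4, 15.6]
width: 0.0003
grip_force: 7.8
```

```bash
python3 -c "
from h import *
go((-.045,-.01,.29),(-.205,.057,.29),(-.205,.057,.187))
"
```

```text
t 5.75 pos [ 0.594  -0.0929  0.1141] F [-7.2  2.4 15.6] w 0.00032536195275362955 rot [-3.141e+00  2.000e-03  1.800e-01]
(-0.045, -0.01, 0.29) [ 0.594 -0.093  0.29 ] d [-0.0008  0.0003 -0.2199] yaw -0.0001
(-0.205, 0.057, 0.29) [ 0.424 -0.056  0.29 ] d [-0.2009 -0.0833 -0.2194] yaw -0.0001
(-0.205, 0.057, 0.187) [ 0.424 -0.056  0.187] d [-0.2006 -0.0833 -0.0907] yaw -0.0001
```

Emit:
move_arm --plan '[{"dx":0,"dy":0,"dz":-0.06,"yaw":0,"hand":0},{"dx":0,"dy":0,"dz":-0.13,"yaw":0,"hand":0},{"dx":0,"dy":0,"dz":-0.2,"yaw":0,"hand":0},{"dx":0,"dy":0,"dz":-0.22,"yaw":0,"hand":0},{"dx":-0.2,"dy":-0.083,"dz":-0.22,"yaw":0,"hand":0},{"dx":-0.2,"dy":-0.083,"dz":-0.22,"yaw":0,"hand":0},{"dx":-0.2,"dy":-0.083,"dz":-0.22,"yaw":0,"hand":0},{"dx":-0.2,"dy":-0.083,"dz":-0.22,"yaw":0,"hand":0},{"dx":-0.2,"dy":-0.083,"dz":-0.22,"yaw":0,"hand":0},{"dx":-0.2,"dy":-0.083,"dz":-0.22,"yaw":0,"hand":0}]'

```text
t: 7.0
position: [0.4258, -0.0564, 0.2877]
tool_rot: [-3.141, 0.001, 0.179]
force: [0.2, -0.7, 0.1]
width: 0.0003
grip_force: 0.0
```

```bash
python3 -c "
from h import *
go((-.205,.057,.29),(-.205,.057,.187),(-.12,.057,.187),(-.09,.057,.187))
a=shot('wrist','w1');b=shot('top','t1')
cv2.imwrite('pics/c1.png',np.vstack([a[60:400],cv2.resize(b[90:290,250:520],(640,474))[:250]])[:,:,::-1])
sil('wrist',['latch_bar','vent_ball'])
z=.1977
for l in ((-.154,.057,z),(-.154,-.077,z),(-.205,.057,z)): print(l,np.round(proj('wrist',[*T(l),l[2]]),0))
"
```

```text
t 7.0 pos [ 0.4258 -0.0564  0.2877] F [ 0.2 -0.7  0.1] w 0.00025819334138309756 rot [-3.141e+00  1.000e-03  1.790e-01]
(-0.205, 0.057, 0.29) [ 0.424 -0.056  0.29 ] d [-0.0016 -0.0008 -0.0029] yaw -0.0003
(-0.205, 0.057, 0.187) [ 0.424 -0.056  0.187] d [-0.0015 -0.0007  0.1259] yaw -0.0003
(-0.12, 0.057, 0.187) [ 0.508 -0.041  0.187] d [ 0.1048 -0.0008  0.1257] yaw -0.0003
(-0.09, 0.057, 0.187) [ 0.538 -0.035  0.187] d [ 0.1423 -0.0008  0.1257] yaw -0.0003
wrist latch_bar 0.59 [309.1 139.4] 2432
wrist vent_ball 0.71 [454.5 133.7] 1622
(-0.154, 0.057, 0.1977) [312. 150.]
(-0.154, -0.077, 0.1977) [464. 150.]
(-0.205, 0.057, 0.1977) [312. 206.]
```

View pics/c1.png

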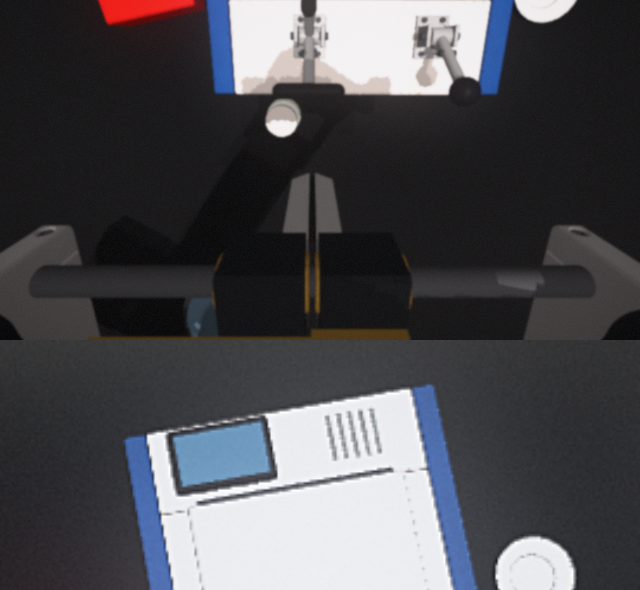

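The wrist view shows the crossbar centred at (309,150), in line with the fingers at column 312. The top view shows the lid flat. Next I'll descend behind the bar and push.

Emit:
move_arm --plan '[{"dx":0,"dy":0,"dz":0.06,"yaw":0,"hand":0},{"dx":0,"dy":0,"dz":0.126,"yaw":0,"hand":0},{"dx":0,"dy":0,"dz":0.126,"yaw":0,"hand":0},{"dx":0.02,"dy":0,"dz":0.126,"yaw":0,"hand":0},{"dx":0.036,"dy":0,"dz":0.126,"yaw":0,"hand":0},{"dx":0.048,"dy":0,"dz":0.126,"yaw":0,"hand":0},{"dx":0.058,"dy":0,"dz":0.126,"yaw":0,"hand":0},{"dx":0.068,"dy":0,"dz":0.126,"yaw":0,"hand":0},{"dx":0.076,"dy":0,"dz":0.126,"yaw":0,"hand":0},{"dx":0.084,"dy":0,"dz":0.126,"yaw":0,"hand":0}]'

```text
t: 8.45
position: [0.492, -0.0443, 0.1881]
tool_rot: [3.141, -0.001, 0.18]
force: [-2.9, -1.1, 1.0]
width: 0.0007
grip_force: 1.2
```

```bash
python3 -c "
from h import *
go((-.12,.057,.187),(-.09,.057,.187))
"
```

```text
t 8.45 pos [ 0.492  -0.0443  0.1881] F [-2.9 -1.1  1. ] w 0.0006916330604051448 rot [ 3.141e+00 -1.000e-03  1.800e-01]
(-0.12, 0.057, 0.187) [ 0.508 -0.041  0.187] d [ 0.0205 -0.0007  0.0014] yaw -0.0002
(-0.09, 0.057, 0.187) [ 0.538 -0.035  0.187] d [ 0.058  -0.0007  0.0015] yaw -0.0002
```

In contact with the bar. I'll keep pushing past centre, then back off and rise.

Emit:
move_arm --plan '[{"dx":0.008,"dy":0,"dz":0,"yaw":0,"hand":0},{"dx":0.016,"dy":0,"dz":0,"yaw":0,"hand":0},{"dx":0.024,"dy":0,"dz":0,"yaw":0,"hand":0},{"dx":0.032,"dy":0,"dz":0,"yaw":0,"hand":0},{"dx":0.04,"dy":0,"dz":0,"yaw":0,"hand":0},{"dx":0.048,"dy":0,"dz":0,"yaw":0,"hand":0},{"dx":0.056,"dy":0,"dz":0,"yaw":0,"hand":0},{"dx":0.056,"dy":0,"dz":0,"yaw":0,"hand":0},{"dx":0.056,"dy":0,"dz":0,"yaw":0,"hand":0},{"dx":0.056,"dy":0,"dz":0,"yaw":0,"hand":0}]'

```text
t: 9.7
position: [0.5352, -0.0362, 0.1874]
tool_rot: [-3.142, 0.0, 0.179]
force: [-0.7, -0.1, 0.8]
width: 0.0004
grip_force: 0.0
```

Emit:
move_arm --plan '[{"dx":-0.05,"dy":0,"dz":0,"yaw":0,"hand":0},{"dx":-0.1,"dy":0,"dz":0,"yaw":0,"hand":0},{"dx":-0.1,"dy":0,"dz":-0.06,"yaw":0,"hand":0},{"dx":-0.1,"dy":0,"dz":-0.12,"yaw":0,"hand":0},{"dx":-0.1,"dy":0,"dz":-0.14,"yaw":0,"hand":0},{"dx":-0.1,"dy":0,"dz":-0.14,"yaw":0,"hand":0},{"dx":-0.1,"dy":0,"dz":-0.14,"yaw":0,"hand":0},{"dx":-0.1,"dy":0,"dz":-0.14,"yaw":0,"hand":0},{"dx":-0.1,"dy":0,"dz":-0.14,"yaw":0,"hand":0},{"dx":-0.1,"dy":0,"dz":-0.14,"yaw":0,"hand":0}]'

```text
t: 10.95
position: [0.4565, -0.0504, 0.2989]
tool_rot: [-3.141, 0.001, 0.179]
force: [0.3, -0.0, 0.2]
width: 0.0005
grip_force: 0.0
```

```bash
python3 -c "
from h import *
a=shot('wrist','w2');b=shot('scene','s2')
cv2.imwrite('pics/c2.png',np.vstack([a[:250],cv2.resize(b[110:290,170:420],(640,460))[:340]])[:,:,::-1])
z=.1977
for l in ((-.056,.057,z),(-.154,-.077,z)): print(l,np.round(proj('wrist',[*T(l),l[2]]),0))
"
```

```text
(-0.056, 0.057, 0.1977) [312.  70.]
(-0.154, -0.077, 0.1977) [454. 183.]
```

View pics/c2.png

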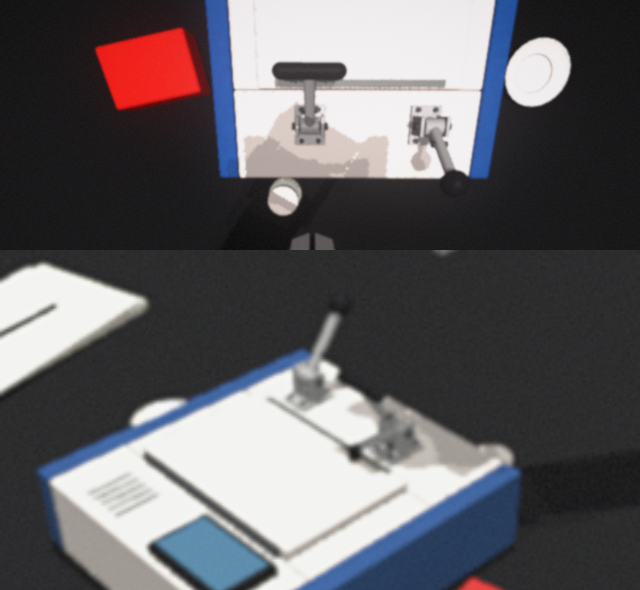

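```bash
python3 -c "
from h import *
b=cv2.imread('pics/s2.png')
for l in ((-.056,.032,.1977),(-.056,.082,.1977),(-.047,.057,.118)): print(np.round(proj('scene',[*T(l),l[2]]),0))
cv2.imwrite('pics/c3.png',cv2.resize(b[110:220,250:380],(780,600)[:2],interpolation=cv2.INTER_CUBIC))
"
```

```text
[303. 159.]
[316. 166.]
[307. 190.]
```

View pics/c3.png

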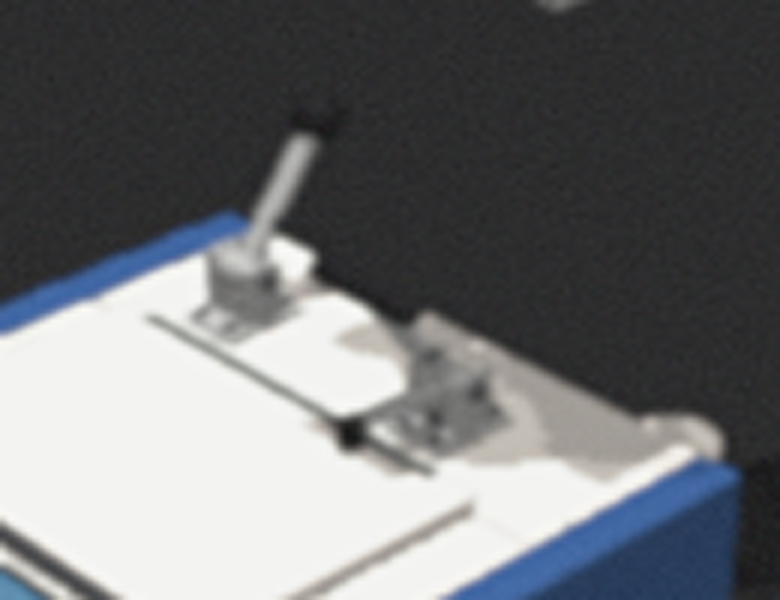

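The claw's rubber foot sits on the lid at (350,433), where I predicted it for locked. The dark crossbar hides the deck edge near (370,290), also as predicted. The vent lever is still leaning towards the robot, and the jar, dish and case are where they were.

```bash
python3 -c "
from h import *
print(ctrl.hand_in())"
```

```text
the job is handed in; nothing more can be done
None
```

The lid is pressed fully shut and the latch has snapped into locked with its claw on the lid; the vent lever, jar, dish and case were not disturbed, and the job was handed in at about 11 s of the 42 s allowed.

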